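# Trim the plating supply's meter with the tuning wand

### The job

Take the white plastic tuning wand from the wooden rack, seat its blade gently in the slot of the brass trimmer screw at the bottom of the well on the grey control box, and turn the screw clockwise until the meter's long needle lies over the set hand. Never press the wand hard on the box or screw (stay under 25 N), then stand the wand back upright, fully down in a free hole of the rack, leave the needle on the set hand, and keep everything else where it is.

Things in the scene. Friction and masses are not known exactly. Their poses are not given: they have to be found in the camera images.
- tuner_mid (a point): Centre of the flat-sided white handle (18 mm along its x, 12 mm along its y, 60 mm tall, from 31 below to 29 mm above) of the tuning wand, a one-piece 35 g plastic tool hanging upright in the rack; z up its axis. A flange 24 mm across, 4 mm thick, has its underside 35 mm below this point. Grip it across the 12 mm: at the start that y axis lies within 0.35 rad of the rack's x axis.
- tuner_tip (a point): Lower end of the wand's blade, on its axis, 80 mm below tuner_mid; same axes. The blade is 10 mm wide along the wand's x and 2.8 mm thick along its y, with a thinner lip (9 x 1.6 mm) in the last 1.6 mm. The blade is 5.5 mm long; above it is a round shank of 12 mm diameter, up to the flange.
- unit: Grey control box of the plating supply, fixed, 150 mm (its x) by 240 mm (its y) by 45 mm high, origin at the centre of its underside, z up, within 0.25 rad of square to the bench. On its +y half a low meter, 120 x 130 mm, its top 70 mm above the bench; on its -y half the trimmer well, an upright aluminium bush whose mouth is 99 mm above the bench.
- well_mouth (a point): Centre of the well's mouth, at box x -15, y -68, z 99 mm; axes of the box. A funnel narrows from 23 to 14 mm across in the first 6 mm; below, the bore is 14 mm (octagonal), so the wand's shank has 1 mm of play all round.
- well_bore (a point): Point on the well's axis where the funnel ends, 6 mm below the mouth. In the bore stands the brass trimmer screw, centred: flat head 13 mm across, 14 to 38 mm below the mouth (not measured), with a slot right across it 4.4 mm wide, 4 mm deep. At the start the slot is within 0.45 rad of the box's y axis, its exact angle unmeasured. Out of line the blade rests on the head; in line it drops in.
- needle (a joint): Angle of the meter's needle (rad), 0 along the box's +x, growing clockwise from above. It turns one for one with the trimmer screw, in the same sense, and starts 0.4 to 0.75 rad anticlockwise of the set hand. The screw is stiff (about 0.025 N m), keeps its height, stays where it is left, and has hard stops beyond the scale. The blade has about 0.15 rad of play either way in the slot.
- marker (a joint): Angle of the meter's set hand (rad), same zero and sense as the needle. It stays where it is, under the meter's clear cover.
- needle_tip (a point): Tip of the needle, the thin black hand 85 mm long, under the meter's clear cover; the point's x axis points along the needle, outwards.
- marker_tip (a point): Disc at the end of the set hand, a broader, shorter steel hand 66 mm long ending in a 12 mm disc, on the same pivot just under the needle; x axis along it, outwards.
- rack: Fixed wooden rack 70 mm (its x) by 250 mm (its y) by 60 mm high, origin at the centre of its underside, z up. Four round holes 16.5 mm across, 52 mm deep, slightly chamfered, at x 0 and y -90, -30, 30, 90 mm; the wand and two other tools stand on their flanges in three of them, in any order. With the wand fully down, tuner_mid is 95 mm above the bench.
- scriber_mid (a point): Bystander: scriber with a slim dark wooden handle, in the rack; point on its axis 95 mm above the bench.
- burnisher_mid (a point): Bystander: burnisher with a pear-shaped wooden handle up to 30 mm wide, in the rack; point on its axis 95 mm above the bench.
- beaker: Bystander: flared silver beaker 72 mm across, 105 mm tall, upright; origin under its centre.
- dish: Bystander: white ceramic dish 90 mm across, 30 mm high; origin under its centre.
- jar: Bystander: amber jar 60 mm across, 70 mm high; origin under its centre.
- block: Bystander: steel bench block 60 x 60 x 25 mm; origin under its centre.
- bangle: Bystander: plain silver bangle 66 mm across, 12 mm high, lying flat; origin under its centre.
- mug: Bystander: white mug 76 mm across, 90 mm high; origin under its centre.
Not all that is in view belongs to the job. What is shaped like the part that bears tuner_mid but blue, green or purple is not meant.

How it is judged:
On the way, in this order (a step that is already met when the one before it is completed fails the run):
1. the wand is lifted clear of the rack (height (world z) of tuner_tip above 0.07 m), for 0.1 s.
2. with the wand's blade down in the well's slot, the needle is on the set hand (angle between the x axis of needle_tip and the x axis of marker_tip, either way round below 0.08 rad and horizontal distance between tuner_tip and well_mouth below 0.005 m and z of tuner_tip in the frame of well_mouth below -0.014 m), for 0.2 s.
At the end, for the whole second after the job is handed in: The needle lies within 0.08 rad of the set hand, and the wand stands released, at rest and upright (within 0.12 rad) in a hole of the rack, fully down (its handle's centre within 4 mm of 95 mm above the bench) (angle between the x axis of needle_tip and the x axis of marker_tip, either way round below 0.08 rad and z of tuner_mid in the frame of rack between 0.09 and 0.099 m and x of tuner_mid in the frame of rack between -0.012 and 0.012 m and y of tuner_mid in the frame of rack between -0.11 and 0.11 m and angle between tuner_mid's own z axis and vertical below 0.12 rad and linear speed of tuner below 0.02 m/s); the robot touches nothing.
It fails at once if the wand is pressed on the box, its bush or its screw with more than 28 N (contact force between tuner and unit above 28 N or contact force between tuner and screw above 28 N).
It fails at once if the box is pushed with the gripper (over 30 N) (contact force between the fingers and unit above 30 N).
It fails at once if another thing is moved by more than 30 mm (distance of any of scriber_mid, burnisher_mid, beaker, dish, jar, block, bangle, mug from where it was at the start of the episode above 0.03 m).
It also fails if it takes over 67 s, if anything falls off the work surface, if the arm or the gripper's body presses on something with over 40 N, if the wrist force passes 120 N, or if a joint passes its speed limit or range.

### The arm

A 6-joint arm with a two-finger parallel gripper is mounted at the origin on the work surface. World frame = base frame: x ahead of the robot, y to its left, z up, the work surface at z = 0. Lengths are in m, angles in rad, forces in N, time in s.
With the tool pointing down it reaches from about 0.375 to 0.9 m from the base axis. Payload 3.1 kg.
Tool frame: the origin (TCP) lies between the finger pads; the fingertips stand 22 mm ahead of it and the grasp point (between the pads) lies 3 mm ahead of it; z points along the fingers, y is the line along which they close (so a half turn about z gives the same grasp; the last joint's range is limited). The gripper opens to 87 mm and grips with 3 to 60 N. Pads are 19 mm wide; open, the fingers measure 117 mm over their backs; the gripper's body (75 mm by 190 mm) begins 51 mm behind the grasp point.
Start: joints at [-0.178, 0.527, 1.433, -0, 1.181, -0.178], TCP at [0.625, 0, 0.245] pointing down, gripper open.
Joint ranges: [-3.08, 3.08], [-0.75, 2.2], [0.22, 2.44], [-1.43, 4.57], [0, 2.65], [-2.85, 2.85]. Speed limits (rad/s): [2.79, 2.79, 3.14, 3.14, 3.14, 3.14].

### API

Orientations are given as a unit quaternion [x, y, z, w].
In Python, from rig import get_obs, camera, get_calibration, hand_in, cut_out gives the robot as it stands.
- The arm moves only by the shell command python3 -m inch 'ROWS' [OPENING] [FORCE]. ROWS is JSON, one flat list of numbers, 6 for each row, row after row: the shift along the tool's x, y, z scaled (see below), then the turn, a rotation vector about the tool's x, y, z scaled (see below). A call has 1 to 20 rows; each row is the pose to reach, as a shift and turn from the pose commanded when the call began, along the tool's axes at that moment; what a row does not reach only later rows make up. The controller multiplies each number of a shift by 0.08 m and each number of a turn by 90 degrees. A row lasts 1/12 s, in which the tool goes at most 41.7 mm and 7.16 degrees, less where a joint would pass 70% of its speed; a pose out of reach is approached as far as the arm can. A call with a number of a shift or a turn outside -1 to 1 is refused whole. A call with a gripper value outside its range is refused whole. OPENING is the finger opening in mm, from 0 to 87, set as the call begins (- or left out, the last holds). The fingers move at their own pace and stop on an object; FORCE is the grip in N (left out, the last holds). Time passes only in rows, so rows that repeat a pose let the fingers close. It gives the time, the measured TCP pose, the force, the opening and the grip force at its end, in the units of the state.
- get_obs(): the state, without advancing time (a new reading comes with each control period).
- camera(name): name is "scene" or "side" or "wrist"; returns the picture (400x640x3 uint8, red, green, blue); there is no depth.
- get_calibration(name): a dict with "vertical_fov" (degrees; the focal length in pixels is half the picture's height over the tangent of half this angle, whatever the lens; pixels are square), "cx", "cy" (the principal point, pixels), "D" ([k1, k2, p1, p2, k3] as OpenCV has them; the pictures are not rectified), "T" (4x4, takes a point from camera to world coordinates). Camera axes: x right, y down, z forward; pixel columns grow to the right and rows downward; lengths in m; the calibration is good to about 2 mm. A picture is of the moment at which its call begins: read the wrist's pose just before it. get_calibration takes no time and is no camera call; for the wrist camera it gives the pose at the moment of the call.
- hand_in(): hands the job in; it is judged then, once.
Trained networks look in the newest picture that a camera, given by its name, has taken for a name from the list of things; names that differ only in an ending like _2 or _b are one class to them, and where a whole thing is asked for, a point or a joint stands for the part that bears it (a point fixed in the world has none). Each returns a list of dicts, best first, with "conf" (0 to 1); they miss things now and then, are a little off and sometimes report something else, mostly with a low value. They report only what shows in the picture. A call takes as long as a camera call. They do not tell look-alikes from the thing itself.
- cut_out(camera, thing): "region" (400x640 bool, what is visible of it) and "bbox" ([left, top, right, bottom] in pixels, round what is visible of it).
The state is a dict: "time": time; "q": joint angles; "joint_velocities": joint speeds; "joint_torque": joint torques, N m; "position": TCP position; "tool_rot": TCP orientation; "ft_force": force on the tool from outside, world axes, zero at the start; "moment": the same for the moment, N m; "grip_width": finger opening in m; "grip_force": force on a finger pad.
Only numpy, scipy, OpenCV 4.12 (cv2) and the standard library are available. Lean on these libraries where they do the work, as an engineer would, in place of code of your own. Each camera call takes 0.05 s, during which the arm holds its last target. There are 200 camera calls.

## Working session

There is one attempt and no reset: what is moved stays moved. The work goes in short steps, Python scripts to look and compute and a shell command to move; the robot and the scene stay as the last step left them, time stands still between calls to the robot, and variables do not carry over. Pictures are saved under pics/ and viewed, at most 12 in all, crops included, and the job is handed in when it is done.

```bash
mkdir -p pics; ls; cat > h.py <<'E'
import numpy as np,cv2
from rig import *
from scipy.spatial.transform import Rotation as R
def K(n):
    c=get_calibration(n); f=200/np.tan(np.radians(c['vertical_fov'])/2)
    return np.array([[f,0,c['cx']],[0,f,c['cy']],[0,0,1.]]),np.array(c['D'],float),np.array(c['T'])
def ray(n,px,z,cal=None):
    k,d,T=cal or K(n)
    p=cv2.undistortPoints(np.array(px,float).reshape(-1,1,2),k,d).reshape(-1,2)
    v=np.c_[p,np.ones(len(p))]@T[:3,:3].T; o=T[:3,3]
    return o+v*((z-o[2])/v[:,2])[:,None]
def proj(n,P,cal=None):
    k,d,T=cal or K(n); Ti=np.linalg.inv(T)
    return cv2.projectPoints(np.array(P,float).reshape(-1,3),cv2.Rodrigues(Ti[:3,:3])[0],Ti[:3,3],k,d)[0].reshape(-1,2)
def save(n,img): cv2.imwrite('pics/'+n,img[:,:,::-1])
E
python3 - <<'E'
from h import *
a=camera('scene');b=camera('side')
save('scene.png',a);save('side.png',b)
for n in('scene','side','wrist'):
    k,d,T=K(n);print(n,k[0,0],k[:2,2],d,T.round(3).tolist())
for n in('scene','side'):
  for t in('tuner_mid','rack','unit','needle','marker'):
    for r in cut_out(n,t)[:3]: print(n,t,round(r['conf'],2),r['bbox'])
o=get_obs();print(o)
E
```

```text
pics
scene 392.46474460013314 [310.6151427  201.58035821] [0.01900183 0.         0.         0.         0.        ] [[-0.691, 0.61, -0.387, 1.03], [0.722, 0.577, -0.381, 0.362], [-0.01, -0.543, -0.839, 1.138], [0.0, 0.0, 0.0, 1.0]]
side 435.7610710934828 [313.33156921 198.48379358] [0.01947156 0.         0.         0.         0.        ] [[-0.997, -0.048, 0.058, 0.497], [-0.074, 0.532, -0.844, 0.912], [0.01, -0.846, -0.534, 0.745], [0.0, 0.0, 0.0, 1.0]]
wrist 351.5405073618036 [318.71942186 202.25023457] [-0.0697858  0.         0.         0.         0.       ] [[1.0, 0.001, -0.002, 0.625], [0.001, -0.953, -0.304, 0.085], [-0.002, 0.304, -0.953, 0.385], [0.0, 0.0, 0.0, 1.0]]
scene tuner_mid 0.56 [341.0, 230.7, 343.1, 248.9]
scene tuner_mid 0.51 [358.9, 214.2, 364.0, 233.1]
scene rack 0.86 [367.9, 233.8, 444.4, 310.4]
scene unit 0.57 [245.8, 167.9, 317.2, 230.7]
side tuner_mid 0.75 [341.5, 232.0, 347.5, 251.7]
side tuner_mid 0.68 [333.6, 250.1, 343.3, 274.9]
side tuner_mid 0.51 [372.3, 237.3, 381.3, 272.2]
side rack 0.79 [292.1, 258.0, 355.6, 368.4]
side unit 0.71 [290.7, 164.1, 349.8, 227.2]
side marker 0.66 [289.1, 167.5, 347.7, 224.9]
{'time': 0.6, 'q': array([-1.78507325e-01,  5.27474389e-01,  1.43267732e+00, -1.61188958e-05,
        1.18135225e+00, -1.78489813e-01]), 'joint_velocities': array([-0.00248126,  0.00073115, -0.00106432, -0.00197397, -0.00129571,
       -0.00071517]), 'joint_torque': array([-6.72151527e-04, -4.39744878e+01, -1.76890701e+01,  6.32721791e-02,
        5.06642042e-02, -2.53220225e-05]), 'position': array([6.25002789e-01, 2.00873469e-05, 2.44571388e-01]), 'tool_rot': array([7.07110808e-01, 7.07102753e-01, 1.91693631e-05, 4.06825207e-05]), 'ft_force': array([ 1.07605105, -0.35815955,  0.28292837]), 'moment': array([ 0.01095589,  0.03340001, -0.00916261]), 'grip_force': 0.0, 'grip_width': 0.08715645372775241}
```

View pics/scene.png

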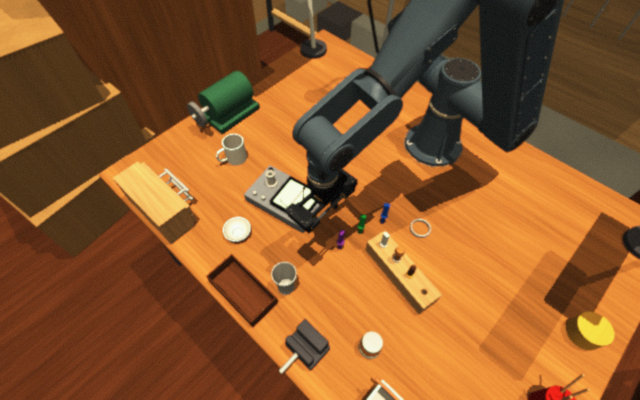

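View pics/side.png

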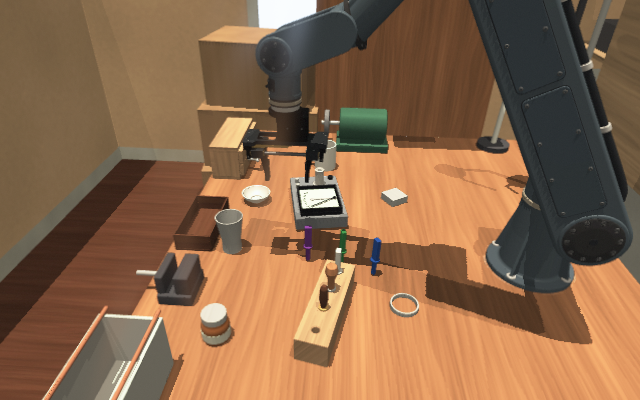

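The scene view shows the white wand at (385,238) in the rack's end hole next to the box and the free hole at (425,292). The side view shows the wand at (338,258), the free hole at (316,329) and the well at (319,177). Blue, green and purple decoys stand between rack and box.

```bash
python3 - <<'E'
from h import *
for n,free,w,well in(('scene',(425,292),(385,234),(270,172)),('side',(316,329),(339,249),(319.5,170))):
    print(n,'free',ray(n,[free],.06)[0].round(3),'wandtop',ray(n,[w],.124)[0].round(3),'well',ray(n,[well],.099)[0].round(3))
for n in('scene','side'):
    r=[x for x in cut_out(n,'rack')][0]['region']
    c,_=cv2.findContours(r.astype('uint8'),0,2);c=max(c,key=cv2.contourArea)
    print(cv2.approxPolyDP(c,3,True).reshape(-1,2).tolist())
    print('rack',ray(n,cv2.approxPolyDP(c,3,True).reshape(-1,2),.06).round(3)[:,:2].tolist())
print(ray('wrist',[(0,0),(640,0),(640,400),(0,400)],.1).round(3))
E
```

```text
scene free [0.531 0.318 0.06 ] wandtop [0.495 0.136 0.124] well [ 0.559 -0.289  0.099]
side free [0.529 0.315 0.06 ] wandtop [0.49  0.138 0.124] well [ 0.56  -0.276  0.099]
[[380, 233], [368, 241], [366, 250], [418, 313], [441, 294], [417, 268], [407, 278], [405, 272], [412, 262], [404, 254], [394, 262], [396, 244], [389, 237], [386, 246], [381, 247]]
rack [[0.469, 0.109], [0.516, 0.099], [0.544, 0.114], [0.594, 0.339], [0.505, 0.354], [0.486, 0.259], [0.532, 0.257], [0.521, 0.241], [0.481, 0.238], [0.476, 0.205], [0.517, 0.199], [0.465, 0.167], [0.461, 0.137], [0.492, 0.15], [0.505, 0.141]]
[[328, 260], [294, 337], [295, 358], [325, 366], [354, 276], [354, 266], [341, 263], [336, 289], [328, 293], [330, 307], [324, 312], [319, 310], [319, 289], [327, 283], [324, 269], [332, 261]]
rack [[0.515, 0.102], [0.571, 0.338], [0.563, 0.386], [0.507, 0.399], [0.453, 0.153], [0.453, 0.119], [0.483, 0.111], [0.493, 0.199], [0.51, 0.213], [0.504, 0.254], [0.516, 0.269], [0.526, 0.264], [0.53, 0.202], [0.513, 0.182], [0.523, 0.135], [0.505, 0.105]]
[[ 0.374  0.16   0.1  ]
 [ 0.878  0.161  0.1  ]
 [ 1.005 -0.252  0.1  ]
 [ 0.249 -0.253  0.1  ]]
```

```bash
python3 -m inch '[0.5,-0.5,0,0,0,0, 0.85,-0.85,0,0,0,0, 0.85,-0.85,0,0,0,0]'; python3 -m inch '[0.4,-0.4,0,0,0,0, 0.85,-0.8,0,0,0,0, 0.85,-0.8,0,0,0,0, 0.85,-0.8,0,0,0,0]'
python3 - <<'E'
from h import *
print(get_obs()['position'])
cal=K('wrist');a=camera('wrist');save('w1.png',a)
for r in cut_out('wrist','tuner_mid')[:4]:
    m=r['region'];c,_=cv2.findContours(m.astype('uint8'),0,2);print(r['conf'],r['bbox'],a[m].mean(0))
for t in('rack',):
  for r in cut_out('wrist',t)[:1]: print(t,r['bbox'])
print(proj('wrist',[[.493,.137,.124],[.493,.137,.095]]))
E
```

```text
time: 0.95
position: [0.5518, 0.0712, 0.2439]
tool_rot: [0.707, 0.708, -0.002, -0.003]
ft_force: [-0.9, 0.5, 0.4]
grip_width: 0.0872
grip_force: 0.0
time: 1.28
position: [0.4903, 0.138, 0.2448]
tool_rot: [0.706, 0.709, -0.0, -0.001]
ft_force: [0.5, -0.3, 0.1]
grip_width: 0.0873
grip_force: 0.0
[0.49032781 0.13803014 0.24475034]
0.97 [233.1, 252.4, 304.8, 276.0] [ 43.3094984  129.5624333   53.90074707]
0.92 [370.5, 158.6, 394.7, 253.8] [145.65163636  73.11272727 151.13090909]
0.71 [161.7, 233.5, 235.6, 278.8] [ 37.12943262  69.32446809 124.85195035]
0.61 [309.5, 172.0, 329.7, 214.0] [154.92156863 146.62464986 129.55462185]
rack [281.6, 0.7, 408.6, 222.4]
[[316.0917454  201.07719685]
 [316.25994453 190.91144372]]
```

View pics/w1.png

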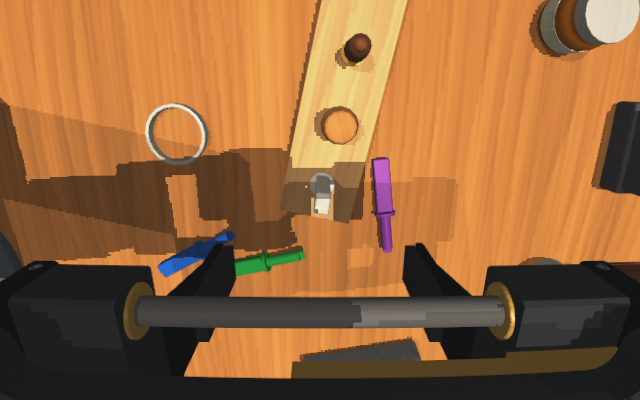

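The wrist view shows the wand at about (321,195), with the flange at (321,182) and its lit top at (322,205). Burnisher and scriber are beyond it, and the coloured decoys lie on the bench. I'll zoom in for the angle.

```bash
python3 - <<'E'
import cv2
a=cv2.imread('pics/w1.png');cv2.imwrite('pics/w1c.png',cv2.resize(a[160:225,285:365],None,fx=9,fy=9,interpolation=cv2.INTER_CUBIC))
E
```

```text
(no output)
```

View pics/w1c.png

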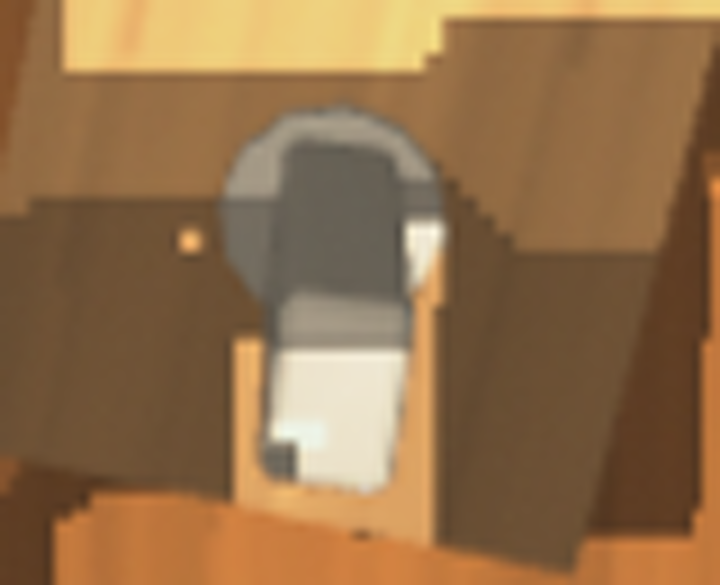

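The crop shows the top face with corners at (285,290), (410,308), (385,490) and (262,470). Its short side runs nearly along the image's x.

```bash
python3 - <<'E'
from h import *
c=np.array([(285,290),(410,308),(385,490),(262,470)])/9+[284.5,159.5]
P=ray('wrist',c,.124);print(P.round(4));print('c',P.mean(0))
print(np.linalg.norm(P-np.roll(P,-1,0),axis=1))
for a,b in((0,1),(3,2),(3,0),(2,1)):
    d=P[b]-P[a];print(np.arctan2(d[1],d[0]))
print('flange',ray('wrist',[(332/9+284.5,212/9+159.5)],.064))
print(get_obs()['tool_rot'], get_obs()['position'])
E
```

```text
[[0.4931 0.1446 0.124 ]
 [0.5039 0.143  0.124 ]
 [0.5018 0.1263 0.124 ]
 [0.491  0.1282 0.124 ]]
c [0.49744934 0.13552602 0.124     ]
[0.0109123  0.01680324 0.01097177 0.0165586 ]
-0.1485236988373709
-0.17069428977392445
1.447114363926516
1.4501324405326148
flange [[0.4977096  0.13589042 0.064     ]]
[0.70710199 0.70711038 0.00075121 0.00106015] [0.49464255 0.13549369 0.24499644]
```

```bash
python3 -m inch '[0,0.045,0.4,0,0,0.06, 0,0.05,0.8,0,0,0.092, 0,0.05,1,0,0,0.092, 0,0.05,1,0,0,0.092]' 45; python3 - <<'E'
from h import *
cal=K('wrist');a=camera('wrist');save('w2.png',a[120:320,220:420].repeat(3,0).repeat(3,1))
o=get_obs();print(o['position'],R.from_quat(o['tool_rot']).as_matrix()[:,1])
E
```

```text
time: 1.77
position: [0.4962, 0.1344, 0.1611]
tool_rot: [0.757, 0.653, -0.003, -0.002]
ft_force: [-0.1, 0.2, 0.0]
grip_width: 0.0679
grip_force: 0.0
[0.49732508 0.13470325 0.16287479] [ 0.98931257 -0.14577123 -0.00337559]
```

View pics/w2.png

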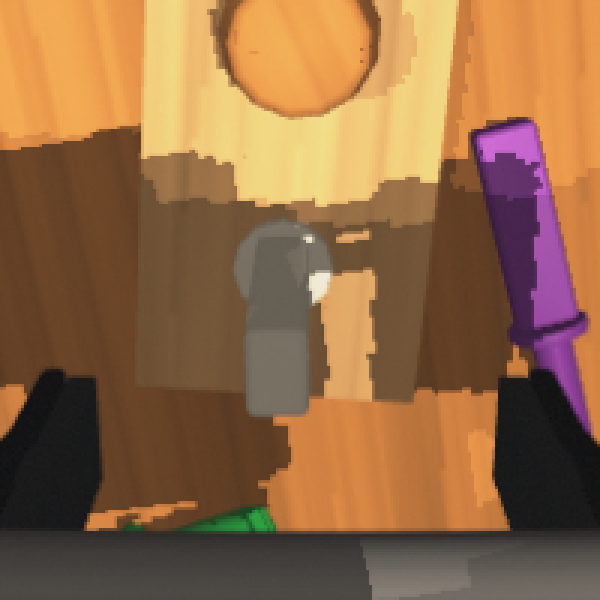

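The crop shows the handle's top at (277,372), square to the fingers but slightly left of midway. I'll compute the offset.

```bash
python3 - <<'E'
from h import *
c=np.array([(246,330),(309,330),(308,414),(247,414)])/3+[219.8,119.8]
P=ray('wrist',c,.124);m=P.mean(0);o=get_obs();M=R.from_quat(o['tool_rot']).as_matrix()
F=ray('wrist',[(283/3+219.8,267/3+119.8)],.064)[0]
print(m,F,np.linalg.norm(P-np.roll(P,-1,0),axis=1),'tool',M.T@(m-o['position']),M.T@(F-o['position']), 'ang',(M.T@(P[1]-P[0])),M.T@(P[0]-P[3]),M.T@(P[1]-P[2]))
E
```

```text
[0.49408519 0.13752461 0.124     ] [0.49418507 0.13784661 0.064     ] [0.0115931  0.01714146 0.01154345 0.01714807] tool [ 0.00235541 -0.00348531  0.03888459] [ 0.00274481 -0.0032309   0.09888373] ang [ 2.99898970e-05  1.15929980e-02 -3.91615751e-05] [ 1.71479491e-02  6.23463792e-05 -1.62934808e-05] [ 1.71410850e-02  1.12018197e-04 -1.64547158e-05]
```

```bash
python3 -m inch '[0.027,-0.04,0.35,0,0,0, 0.027,-0.04,0.78,0,0,0, 0.027,-0.04,0.78,0,0,0, 0.027,-0.04,0.78,0,0,0]'; python3 -m inch '[0,0,0,0,0,0, 0,0,0,0,0,0, 0,0,0,0,0,0, 0,0,0,0,0,0, 0,0,0,0,0,0]' 5 22
```

```text
time: 2.15
position: [0.4945, 0.1381, 0.1019]
tool_rot: [0.757, 0.654, -0.001, -0.001]
ft_force: [-0.3, -0.1, 0.5]
grip_width: 0.0459
grip_force: 0.0
time: 2.57
position: [0.4948, 0.1387, 0.1034]
tool_rot: [0.756, 0.654, 0.001, 0.001]
ft_force: [-0.0, -0.2, 0.1]
grip_width: 0.0197
grip_force: 0.0
```

```bash
python3 -m inch '[0,0,0,0,0,0, 0,0,0,0,0,0, 0,0,0,0,0,0, 0,0,0,0,0,0, 0,0,0,0,0,0]'; python3 -m inch '[0,0,-0.25,0,0,0, 0,0,-0.6,0,0,0, 0,0,-1,0,0,0, 0,0,-1,0,0,0]';python3 -m inch '[0,0,-0.4,0,0,0, 0,0,-0.8,0,0,0, 0,0,-1,0,0,0, 0,0,-1,0,0,0]'
```

```text
time: 2.98
position: [0.4943, 0.1387, 0.1028]
tool_rot: [0.756, 0.654, 0.0, 0.0]
ft_force: [-0.4, -0.3, 6.5]
grip_width: 0.0117
grip_force: 22.0
time: 3.32
position: [0.4975, 0.139, 0.1869]
tool_rot: [0.756, 0.654, 0.004, 0.003]
ft_force: [0.4, -0.1, -1.0]
grip_width: 0.012
grip_force: 22.0
time: 3.65
position: [0.4964, 0.1389, 0.2655]
tool_rot: [0.756, 0.654, 0.003, 0.002]
ft_force: [0.3, -0.1, -0.8]
grip_width: 0.0117
grip_force: 22.0
```

```bash
for i in 1 2 3; do python3 -m inch '[-0.3,0.1,0,0,0,0, -0.65,0.22,0,0,0,0, -1,0.33,0,0,0,0]' >/dev/null; done; python3 -m inch '[-0.4,0.13,0,0,0,0, -0.8,0.26,0,0,0,0, -1,0.33,0,0,0,0, -1,0.33,0,0,0,0]'
python3 - <<'E'
from h import *
cal=K('wrist');a=camera('wrist');save('w3.png',a);o=get_obs();print(o['position'],o['q'])
np.savez('w3.npz',k=cal[0],d=cal[1],T=cal[2])
for t in('needle','marker','unit'):
    for r in cut_out('wrist',t)[:2]: print(t,r['conf'],r['bbox'])
E
```

```text
time: 4.73
position: [0.5528, -0.1968, 0.2603]
tool_rot: [0.758, 0.653, -0.001, -0.0]
ft_force: [0.5, -0.2, 0.1]
grip_width: 0.0115
grip_force: 22.0
[ 0.55201504 -0.19430019  0.26030631] [-5.29493177e-01  4.56955907e-01  1.51534530e+00  4.87069562e-04
  1.17222385e+00 -3.82225667e-01]
needle 0.52 [272.7, 104.3, 332.2, 177.3]
marker 0.63 [277.8, 147.2, 341.7, 173.3]
unit 0.82 [223.6, 56.7, 426.3, 266.3]
```

View pics/w3.png

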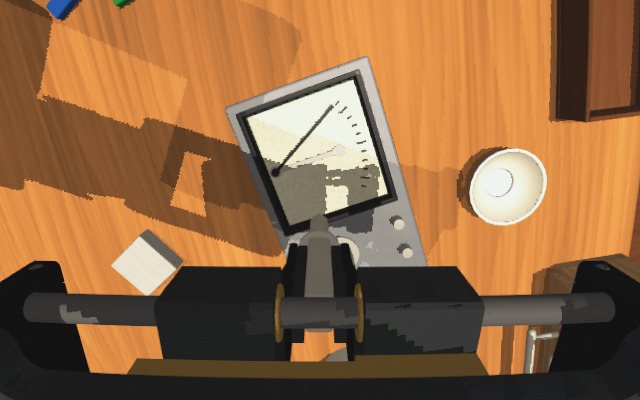

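The wrist view shows the meter, with the pivot at (276,173), needle tip at (333,106) and set-hand disc at (341,150). The well is just right of the wand at about (347,248), and the box's far corners are at (226,108) and (368,57).

```bash
python3 - <<'E'
from h import *
c=np.load('w3.npz');cal=(c['k'],c['d'],c['T'])
p=ray('wrist',[(276,173),(333,106),(341,150)],.063,cal)
v=p[1:]-p[0];print(p,np.linalg.norm(v,axis=1));an=np.arctan2(v[:,1],v[:,0]);print('cw to go',an[0]-an[1])
q=ray('wrist',[(226,108),(368,57)],.045,cal);d=q[1]-q[0];th=np.arctan2(d[1],d[0]);print('box ang',th,np.linalg.norm(d))
m=ray('wrist',[(239,115),(359,72),(397,197),(290,236)],.07,cal);print(m)
for a,b in((0,1),(3,2)):
  d=m[b]-m[a];print(np.arctan2(d[1],d[0]),np.linalg.norm(d))
for a,b in((0,3),(1,2)):
  d=m[a]-m[b];print(np.arctan2(d[1],d[0])-np.pi/2,np.linalg.norm(d))
Rm=lambda t:np.array([[np.cos(t),-np.sin(t)],[np.sin(t),np.cos(t)]])
o=q.mean(0)[:2]-Rm(th)@[0,.12];print('origin',o,'well',o+Rm(th)@[-.015,-.068])
print('well px est', ray('wrist',[(347,248)],.099,cal))
E
```

```text
[[ 0.51191969 -0.18428659  0.063     ]
 [ 0.57623196 -0.12902697  0.063     ]
 [ 0.578249   -0.17114502  0.063     ]] [0.08479206 0.06761862]
cw to go 0.5142403409228951
box ang 0.1803027323152459 0.14649988327246127
[[ 0.48906619 -0.12364673  0.07      ]
 [ 0.60306819 -0.102645    0.07      ]
 [ 0.62681496 -0.22419213  0.07      ]
 [ 0.51508329 -0.24975878  0.07      ]]
0.1821798782210425 0.1159203608198775
0.22494912120866362 0.11461944874508752
0.2034472821188016 0.12876776837514814
0.1929404786073805 0.12384512578853005
origin [ 0.56547614 -0.22066668] well [ 0.56291356 -0.29025428]
well px est [[ 0.57061722 -0.25782258  0.099     ]]
```

```bash
python3 - <<'E'
from h import *
print('mug',ray('scene',[(234,142)],.09),ray('side',[(326,150)],.09))
E
python3 -m inch '[-0.25,0.08,0,0,0,-0.075, -0.5,0.15,0,0,0,-0.15, -0.73,0.22,0,0,0,-0.213, -0.73,0.22,0,0,0,-0.213]'
python3 -m inch '[-0.3,-0.02,0,0,0,0, -0.75,-0.03,0,0,0,0]'
```

```text
mug [[ 0.55150688 -0.48434916  0.09      ]] [[ 0.54732143 -0.43761333  0.09      ]]
time: 5.27
position: [0.5623, -0.2552, 0.2622]
tool_rot: [0.636, 0.772, -0.0, 0.001]
ft_force: [0.1, 0.1, 0.4]
grip_width: 0.0116
grip_force: 22.0
time: 5.43
position: [0.5701, -0.3079, 0.2621]
tool_rot: [0.636, 0.772, 0.001, -0.002]
ft_force: [1.1, 0.5, -0.4]
grip_width: 0.0118
grip_force: 22.0
```

```bash
python3 -m inch '[-0.3,-0.02,0.2,0,0,0, -0.75,-0.03,0.5,0,0,0, -0.75,-0.03,0.6,0,0,0, -0.75,-0.03,0.6,0,0,0, -0.75,-0.03,0.6,0,0,0]'
python3 - <<'E'
from h import *
cal=K('wrist');a=camera('wrist');save('w4.png',a);o=get_obs();print(o['position'],o['q'])
np.savez('w4.npz',k=cal[0],d=cal[1],T=cal[2])
p=proj('wrist',[.563,-.29,.099])[0];print(p)
x,y=(p-30).round().astype(int);x=max(x-20,0);y=max(y-20,0);print(x,y)
save('w4c.png',cv2.resize(a[y:y+100,x:x+100],None,fx=6,fy=6,interpolation=cv2.INTER_CUBIC))
E
```

```text
time: 5.85
position: [0.5791, -0.3698, 0.2131]
tool_rot: [0.637, 0.771, 0.001, -0.002]
ft_force: [-0.3, -0.3, -0.2]
grip_width: 0.0117
grip_force: 22.0
[ 0.57965395 -0.36995762  0.21432925] [-7.30504254e-01  6.45379504e-01  1.28963312e+00  8.03201272e-04
  1.20814488e+00 -9.21814695e-01]
[317.03476221  95.04190307]
267 45
```

View pics/w4c.png

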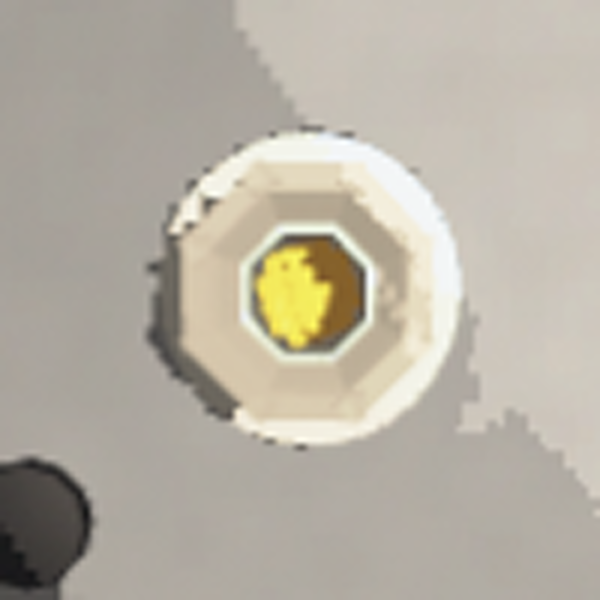

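The crop shows the well nearly coaxial with the camera. The bore is an octagon centred at (307,292), with the lit brass head inside and no clear slot yet. I'll stretch the contrast.

```bash
python3 - <<'E'
from h import *
a=cv2.imread('pics/w4.png')[:,:,::-1]
s=a[80:108,304:332].astype(int)
for y in range(2,26): print(' '.join('%3d/%3d'%(v[0],v[1]) for v in s[y,3:26]))
c=np.load('w4.npz');cal=(c['k'],c['d'],c['T'])
print('funnel',ray('wrist',[(307/6+266.6,291/6+44.6)],.099,cal),'bore',ray('wrist',[(307/6+266.6,292/6+44.6)],.093,cal), c['T'][:3,3])
E
```

```text
197/182 196/182 195/181 194/180 196/181 199/187 212/208 220/221 221/222 222/223 222/223 222/224 221/223 221/223 222/223 220/222 195/190 174/163 172/160 171/160 172/159 173/160 175/162
196/181 195/181 195/181 196/181 200/187 222/221 236/240 235/240 233/239 233/239 233/239 233/239 233/239 233/239 233/239 235/240 232/236 199/196 175/163 171/159 172/160 172/159 173/161
194/181 195/181 195/181 195/181 221/220 235/240 200/208 123/121  99/ 93 101/ 93 103/ 92 103/ 91 105/ 91 107/ 91 104/ 91 125/123 226/233 231/235 200/197 176/164 172/160 171/160 173/160
194/181 195/181 195/181 212/205 233/237 200/207 127/124 108/ 99 116/101 121/100 124/ 98 125/ 98 126/ 96 131/ 97 126/ 97 108/ 97 126/123 229/235 233/237 194/189 175/162 173/160 172/160
195/181 195/181 213/207 226/229 193/198 150/142 143/130 186/167 201/177 203/177 203/177 155/123 134/ 98 133/ 97 133/ 97 125/101 116/ 94 159/159 230/236 227/230 191/185 175/162 172/160
194/181 214/208 226/228 193/197 170/159 214/192 224/207 241/232 244/237 243/237 235/223 168/140 134/ 97 133/ 97 133/ 97 133/ 97 133/ 97 123/ 95 155/157 229/235 227/231 192/186 175/
[... 2745 characters left out ...]
76 189/174 188/174
211/195 210/195 211/196 212/196 218/210 229/229 217/222 160/162 147/142 162/154 145/140 136/134 135/134 138/136 139/137 164/167 215/220 215/214 194/183 189/175 189/175 188/174 189/175
213/198 212/197 210/195 211/195 212/196 217/209 229/230 228/231 227/230 227/231 227/231 227/231 228/231 219/224 225/229 223/225 211/208 193/181 190/176 188/174 188/174 189/175 192/177
214/199 213/198 211/196 211/195 212/196 211/196 215/206 218/214 218/214 219/215 219/215 218/214 218/214 215/210 218/214 215/207 195/181 189/175 189/174 188/174 189/176 191/176 198/183
funnel [[ 0.56254747 -0.28822242  0.099     ]] bore [[ 0.56254496 -0.28835632  0.093     ]] [ 0.56358418 -0.28734423  0.35463759]
```

The slot's faint edge runs from (7,7) to (10,18) in the printed patch. That puts it about 0.27 rad anticlockwise of the box's y axis, and well centred as it should be. I'll go above the well with that turn.

```bash
python3 -m inch '[0.25,-0.005,0,0,0,-0.06, 0.55,-0.01,0,0,0,-0.12, 0.9,-0.02,0,0,0,-0.172, 1,-0.02,0.1,0,0,-0.172, 1,-0.02,0.15,0,0,-0.172, 1,-0.02,0.15,0,0,-0.172, 1,-0.02,0.15,0,0,-0.172]'
python3 - <<'E'
from h import *
cal=K('wrist');a=camera('wrist');o=get_obs();M=R.from_quat(o['tool_rot']).as_matrix();print(o['position'])
np.savez('w5.npz',k=cal[0],d=cal[1],T=cal[2]);save('w5.png',a)
pos=o['position']
for L in(.0425,.0465,.0875): print(proj('wrist',pos+M@[0,0,L]))
print('well',proj('wrist',[.5625,-.2883,.099]), 'tool delta',M.T@(np.array([.5625,-.2883,.099])-pos))
p=proj('wrist',pos+M@[0,0,.0875])[0].astype(int);x,y=p-60;print(x,y)
save('w5c.png',cv2.resize(a[y:y+100,x:x+120],None,fx=6,fy=6,interpolation=cv2.INTER_CUBIC))
E
```

```text
time: 6.48
position: [0.5635, -0.2946, 0.2026]
tool_rot: [0.527, 0.85, -0.0, 0.001]
ft_force: [-0.8, -0.4, -0.8]
grip_width: 0.0119
grip_force: 22.0
[ 0.5635572  -0.29516372  0.20261057]
[[318.42257946 245.10772459]]
[[318.42865374 242.22393321]]
[[318.48011339 217.83034864]]
well [[321.28463127 201.42620896]] tool delta [0.00682287 0.0020334  0.10359871]
258 157
```

View pics/w5c.png

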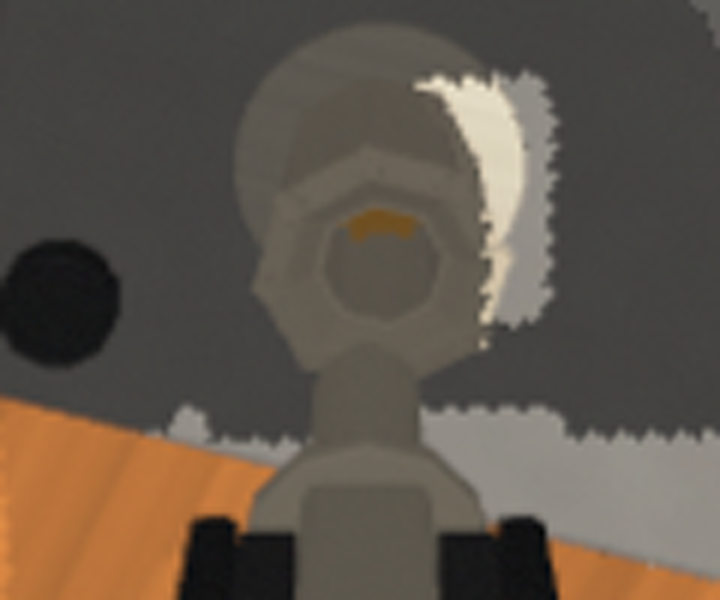

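The tip's far edge is at crop (366,345), about 1.8 mm short of nominal along tool x. The well mouth is centred near (374,265). I'll shift and lower to just above the mouth.

```bash
python3 -m inch '[0.05,0.01,0.05,0,0,0, 0.105,0.018,0.13,0,0,0, 0.105,0.018,0.13,0,0,0, 0.105,0.018,0.13,0,0,0, 0.105,0.018,0.13,0,0,0]'
python3 - <<'E'
from h import *
cal=K('wrist');a=camera('wrist');o=get_obs();M=R.from_quat(o['tool_rot']).as_matrix();print(o['position'],o['ft_force'])
pos=o['position']
p=proj('wrist',pos+M@[0,0,.0875])[0];print(p,'well',proj('wrist',[.5625,-.2883,.099]), 'tool delta',M.T@(np.array([.5625,-.2883,.099])-pos))
x,y=258,170
save('w6c.png',cv2.resize(a[y:y+75,x:x+120],None,fx=6.6,fy=6.6,interpolation=cv2.INTER_CUBIC))
E
```

```text
time: 6.95
position: [0.5603, -0.2861, 0.1915]
tool_rot: [0.527, 0.85, -0.0, -0.0]
ft_force: [0.7, -0.3, -0.4]
grip_width: 0.0116
grip_force: 22.0
[ 0.56046552 -0.28615614  0.19168789] [ 0.02195526  0.75210828 -1.14234622]
[318.46251088 217.77527013] well [[319.68977414 218.95823169]] tool delta [-0.00280757  0.00086835  0.09268842]
```

View pics/w6c.png

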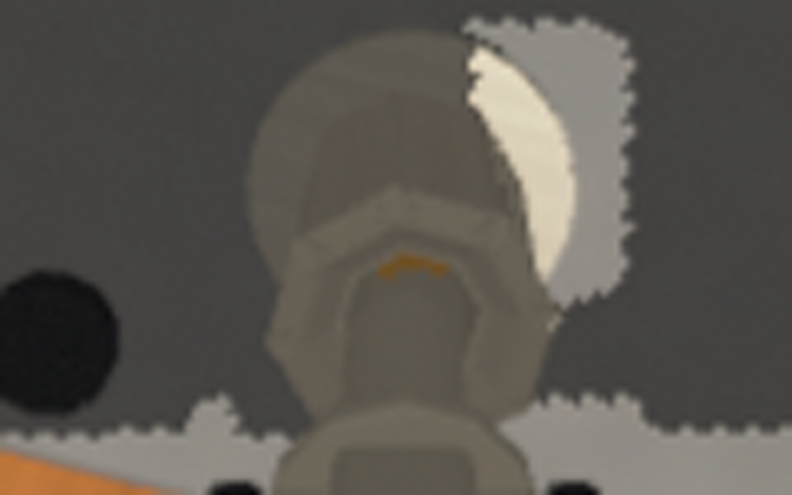

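The crop shows the bush mouth centred near x=410. The shank sits at x of about 406 inside its outline, and the tip merges with the dark bore, so it looks aligned. I'll lower gently and watch the forces.

```bash
python3 -m inch '[0,0,0.04,0,0,0, 0,0,0.08,0,0,0, 0,0,0.11,0,0,0, 0,0,0.11,0,0,0]'; python3 -m inch '[0,0,0.03,0,0,0, 0,0,0.06,0,0,0, 0,0,0.06,0,0,0]'
```

```text
time: 7.33
position: [0.56, -0.2856, 0.1822]
tool_rot: [0.527, 0.85, 0.0, -0.001]
ft_force: [-0.3, -0.0, -0.4]
grip_width: 0.0119
grip_force: 22.0
time: 7.58
position: [0.5604, -0.286, 0.1777]
tool_rot: [0.527, 0.85, -0.0, 0.0]
ft_force: [0.2, 0.3, -0.1]
grip_width: 0.0119
grip_force: 22.0
```

```bash
for i in 1 2 3; do python3 -m inch '[0,0,0.02,0,0,0, 0,0,0.04,0,0,0, 0,0,0.04,0,0,0]' | grep -E 'pos|ft'; done
```

```text
position: [0.5607, -0.2862, 0.1757]
ft_force: [-0.0, -0.1, 3.8]
position: [0.5611, -0.2865, 0.1717]
ft_force: [2.2, -1.4, 1.3]
position: [0.5611, -0.2865, 0.1684]
ft_force: [2.9, -1.6, -0.0]
```

```bash
python3 -m inch '[-0.005,0.004,0,0,0,0, -0.01,0.007,0.02,0,0,0, -0.01,0.007,0.03,0,0,0]' | grep -E 'pos|ft'; for i in 1 2; do python3 -m inch '[0,0,0.015,0,0,0, 0,0,0.03,0,0,0, 0,0,0.03,0,0,0]' | grep -E 'pos|ft'; done
```

```text
position: [0.5614, -0.2865, 0.1661]
ft_force: [1.5, -2.2, 1.0]
position: [0.5613, -0.2865, 0.1636]
ft_force: [2.6, -2.0, -0.5]
position: [0.5614, -0.2865, 0.1612]
ft_force: [3.2, -2.3, 0.0]
```

```bash
python3 -m inch '[-0.005,0.004,0,0,0,0, -0.012,0.008,0.02,0,0,0, -0.012,0.008,0.03,0,0,0]' | grep -E 'pos|ft'; for i in 1 2; do python3 -m inch '[0,0,0.01,0,0,0, 0,0,0.02,0,0,0, 0,0,0.02,0,0,0]' | grep -E 'pos|ft'; done
```

```text
position: [0.5616, -0.2866, 0.1585]
ft_force: [-0.0, -1.5, 1.1]
position: [0.5617, -0.2866, 0.1569]
ft_force: [0.6, -2.5, -0.4]
position: [0.5618, -0.2866, 0.1554]
ft_force: [-0.1, -1.1, -0.2]
```

```bash
for i in 1 2 3; do python3 -m inch '[0,0,0.01,0,0,0, 0,0,0.02,0,0,0, 0,0,0.02,0,0,0]' | grep -E 'pos|ft'; done
```

```text
position: [0.562, -0.2866, 0.1538]
ft_force: [0.3, -0.3, -0.3]
position: [0.562, -0.2866, 0.1522]
ft_force: [-0.1, 0.5, -1.4]
position: [0.562, -0.2867, 0.1507]
ft_force: [-0.1, -0.5, -0.8]
```

```bash
for i in 1 2; do python3 -m inch '[0,0,0.01,0,0,0, 0,0,0.02,0,0,0, 0,0,0.02,0,0,0]' | grep -E 'pos|ft'; done
```

```text
position: [0.5621, -0.2868, 0.1491]
ft_force: [0.4, 1.4, -0.3]
position: [0.5621, -0.2869, 0.1475]
ft_force: [-0.2, -0.0, -0.9]
```

```bash
for i in 1 2 3; do python3 -m inch '[0,0,0.005,0,0,0, 0,0,0.01,0,0,0, 0,0,0.01,0,0,0]' | grep -E 'pos|ft'; done
```

```text
position: [0.5623, -0.2869, 0.1471]
ft_force: [-0.3, 0.5, 1.2]
position: [0.5623, -0.287, 0.1469]
ft_force: [-0.4, 1.0, 4.9]
position: [0.5624, -0.287, 0.1467]
ft_force: [-1.5, 1.4, 8.4]
```

```bash
python3 -m inch '[0,0,-0.018,0,0,0, 0,0,-0.018,0,0,0, 0,0,-0.018,0,0,0.04, 0,0,-0.018,0,0,0.08, 0,0,-0.018,0,0,0.12, 0,0,-0.018,0,0,0.16, 0,0,-0.018,0,0,0.2, 0,0,-0.018,0,0,0.24, 0,0,-0.018,0,0,0.28, 0,0,-0.018,0,0,0.28]'
cat > needle.py <<'E'
from h import *
cal=K('wrist');a=camera('wrist');save('n_%d.png'%round(get_obs()['time']*100),a)
o=get_obs();print(o['time'],o['position'],o['ft_force'],o['moment'],o['tool_rot'])
p,n,m=[proj('wrist',[x,y,.063],cal)[0].round(1) for x,y in((.5119,-.1843),(.5762,-.129),(.5782,-.1711))]
print('expected pivot,tip0,disc',p,n,m)
P=np.array([.5119,-.1843,.063]);g=cv2.cvtColor(a,cv2.COLOR_RGB2GRAY)
# radial scan: darkness vs angle at r 70..84 (needle), 
th=np.arange(-.9,1.2,.02);rr=np.linspace(.069,.082,10);s=[]
for t in th:
    q=proj('wrist',P+np.c_[rr*np.cos(t),rr*np.sin(t),0*rr],cal).astype(np.float32)
    s.append(cv2.remap(g,q[:,0],q[:,1],1).mean())
s=np.array(s);i=np.argsort(s)[:8];print([(round(th[k],2),round(s[k])) for k in i])
E
python3 needle.py
```

```text
time: 12.67
position: [0.5625, -0.2871, 0.1469]
tool_rot: [0.7, 0.714, 0.0, 0.0]
ft_force: [0.1, -0.0, 2.5]
grip_width: 0.0117
grip_force: 22.0
12.7167 [ 0.5625013  -0.28711801  0.14694238] [-0.52540439  0.59406236  3.02735478] [ 0.03606473 -0.00684703  0.04664021] [6.99385046e-01 7.14744998e-01 6.08424685e-05 3.76026404e-04]
expected pivot,tip0,disc [237.9  57.8] [348.2 -41.9] [348.8  36.3]
[(np.float64(1.02), 0), (np.float64(1.04), 0), (np.float64(1.06), 0), (np.float64(1.08), 0), (np.float64(1.1), 0), (np.float64(1.12), 0), (np.float64(1.14), 0), (np.float64(1.0), 0)]
```

```bash
cat > scan.py <<'E'
from h import *
import sys
cal=K('wrist');a=camera('wrist');g=cv2.cvtColor(a,cv2.COLOR_RGB2GRAY)
P=np.array([.5119,-.1843,.063]);th=np.arange(-.2,.95,.025)
for r0,r1 in((.03,.05),(.055,.07),(.072,.082)):
    out=[]
    for t in th:
        rr=np.linspace(r0,r1,20);q=proj('wrist',P+np.c_[rr*np.cos(t),rr*np.sin(t),0*rr],cal).astype(np.float32)
        ok=(q[:,0]>0)&(q[:,0]<639)&(q[:,1]>0)&(q[:,1]<399)
        out.append('%.2f:%d'%(t,cv2.remap(g,q[:,0],q[:,1],1)[ok].mean()) if ok.sum()>8 else '%.2f:-'%t)
    print(r0,' '.join(out))
print(get_obs()['moment'])
E
python3 scan.py
```

```text
0.03 -0.20:223 -0.18:224 -0.15:223 -0.13:223 -0.10:223 -0.08:224 -0.05:224 -0.03:224 -0.00:223 0.02:223 0.05:224 0.07:224 0.10:223 0.12:198 0.15:213 0.17:226 0.20:227 0.22:227 0.25:224 0.27:217 0.30:216 0.32:222 0.35:223 0.37:225 0.40:224 0.42:224 0.45:221 0.47:167 0.50:72 0.52:68 0.55:79 0.57:169 0.60:219 0.62:222 0.65:222 0.67:222 0.70:222 0.72:221 0.75:221 0.77:221 0.80:221 0.82:222 0.85:222 0.87:222 0.90:222 0.92:221
0.055 -0.20:228 -0.18:225 -0.15:226 -0.13:227 -0.10:225 -0.08:225 -0.05:222 -0.03:222 -0.00:223 0.02:223 0.05:224 0.07:224 0.10:214 0.12:222 0.15:210 0.17:232 0.20:233 0.22:232 0.25:210 0.27:224 0.30:224 0.32:221 0.35:223 0.37:224 0.40:224 0.42:223 0.45:223 0.47:207 0.50:72 0.52:73 0.55:197 0.57:- 0.60:- 0.62:- 0.65:- 0.67:- 0.70:- 0.72:- 0.75:- 0.77:- 0.80:- 0.82:- 0.85:- 0.87:- 0.90:- 0.92:-
0.072 -0.20:234 -0.18:234 -0.15:234 -0.13:233 -0.10:234 -0.08:234 -0.05:234 -0.03:233 -0.00:233 0.02:232 0.05:229 0.07:227 0.10:224 0.12:225 0.15:223 0.17:224 0.20:220 0.22:222 0.25:222 0.27:225 0.30:222 0.32:223 0.35:221 0.37:220 0.40:220 0.42:220 0.45:222 0.47:- 0.50:- 0.52:- 0.55:- 0.57:- 0.60:- 0.62:- 0.65:- 0.67:- 0.70:- 0.72:- 0.75:- 0.77:- 0.80:- 0.82:- 0.85:- 0.87:- 0.90:- 0.92:-
[0.00558558 0.04407834 0.00516001]
```

```bash
python3 -m inch '[0,0,0,0,0,0.04, 0,0,0,0,0,0.08, 0,0,0,0,0,0.12, 0,0,0,0,0,0.16, 0,0,0,0,0,0.195, 0,0,0,0,0,0.195, 0,0,0,0,0,0.195, 0,0,0,0,0,0.195]'; python3 scan.py
```

```text
time: 13.43
position: [0.5628, -0.2872, 0.147]
tool_rot: [0.8, 0.6, 0.0, 0.001]
ft_force: [1.5, 0.1, 2.7]
grip_width: 0.0119
grip_force: 22.0
0.03 -0.20:221 -0.18:222 -0.15:221 -0.13:221 -0.10:221 -0.08:222 -0.05:222 -0.03:222 -0.00:221 0.02:221 0.05:222 0.07:223 0.10:221 0.12:196 0.15:192 0.17:165 0.20:65 0.22:57 0.25:72 0.27:156 0.30:209 0.32:220 0.35:222 0.37:223 0.40:222 0.42:222 0.45:221 0.47:221 0.50:221 0.52:221 0.55:222 0.57:222 0.60:221 0.62:220 0.65:220 0.67:221 0.70:221 0.72:219 0.75:219 0.77:220 0.80:220 0.82:220 0.85:220 0.87:220 0.90:219 0.92:218
0.055 -0.20:226 -0.18:223 -0.15:224 -0.13:224 -0.10:223 -0.08:223 -0.05:221 -0.03:220 -0.00:221 0.02:221 0.05:222 0.07:222 0.10:209 0.12:216 0.15:196 0.17:209 0.20:69 0.22:68 0.25:198 0.27:218 0.30:221 0.32:219 0.35:221 0.37:222 0.40:222 0.42:221 0.45:221 0.47:220 0.50:220 0.52:219 0.55:219 0.57:220 0.60:219 0.62:221 0.65:219 0.67:220 0.70:220 0.72:- 0.75:- 0.77:- 0.80:- 0.82:- 0.85:- 0.87:- 0.90:- 0.92:-
0.072 -0.20:232 -0.18:232 -0.15:232 -0.13:232 -0.10:232 -0.08:232 -0.05:232 -0.03:231 -0.00:231 0.02:229 0.05:227 0.07:225 0.10:222 0.12:222 0.15:221 0.17:213 0.20:74 0.22:87 0.25:220 0.27:222 0.30:220 0.32:221 0.35:219 0.37:218 0.40:218 0.42:218 0.45:220 0.47:- 0.50:- 0.52:- 0.55:- 0.57:- 0.60:- 0.62:- 0.65:- 0.67:- 0.70:- 0.72:- 0.75:- 0.77:- 0.80:- 0.82:- 0.85:- 0.87:- 0.90:- 0.92:-
[-0.08140893 -0.31380767  0.05352545]
```

```bash
python3 -m inch '[0,0,0,0,0,-0.05, 0,0,0,0,0,-0.1, 0,0,-0.03,0,0,-0.1, 0,0,-0.1,0,0,-0.1, 0,0,-0.25,0,0,-0.1, 0,0,-0.5,0,0,-0.1, 0,0,-0.5,0,0,-0.1]'; python3 scan.py | cut -c1-400; python3 -m inch '[0,0,-0.3,0,0,0, 0,0,-0.7,0,0,0, 0,0,-0.95,0,0,0, 0,0,-0.95,0,0,0]'; python3 -c "
from h import *
o=get_obs();print(o['position'],o['q'],R.from_quat(o['tool_rot']).as_matrix())"
```

```text
time: 14.07
position: [0.5636, -0.288, 0.1907]
tool_rot: [0.751, 0.66, 0.0, 0.003]
ft_force: [0.2, 0.2, -0.2]
grip_width: 0.0116
grip_force: 22.0
0.03 -0.20:227 -0.18:227 -0.15:226 -0.13:225 -0.10:225 -0.08:225 -0.05:225 -0.03:225 -0.00:224 0.02:223 0.05:224 0.07:224 0.10:222 0.12:208 0.15:203 0.17:176 0.20:85 0.22:66 0.25:75 0.27:159 0.30:205 0.32:218 0.35:222 0.37:223 0.40:223 0.42:222 0.45:222 0.47:221 0.50:221 0.52:222 0.55:222 0.57:222 0.60:222 0.62:221 0.65:220 0.67:221 0.70:221 0.72:220 0.75:219 0.77:220 0.80:220 0.82:221 0.85:220 0.
0.055 -0.20:233 -0.18:232 -0.15:232 -0.13:233 -0.10:232 -0.08:233 -0.05:232 -0.03:232 -0.00:232 0.02:232 0.05:232 0.07:232 0.10:220 0.12:227 0.15:218 0.17:222 0.20:93 0.22:93 0.25:203 0.27:226 0.30:226 0.32:223 0.35:222 0.37:222 0.40:222 0.42:221 0.45:221 0.47:220 0.50:220 0.52:220 0.55:220 0.57:220 0.60:219 0.62:220 0.65:221 0.67:219 0.70:220 0.72:218 0.75:220 0.77:220 0.80:- 0.82:- 0.85:- 0.87:-
0.072 -0.20:233 -0.18:232 -0.15:232 -0.13:232 -0.10:232 -0.08:233 -0.05:232 -0.03:232 -0.00:232 0.02:232 0.05:232 0.07:232 0.10:232 0.12:232 0.15:231 0.17:221 0.20:94 0.22:111 0.25:231 0.27:232 0.30:231 0.32:232 0.35:231 0.37:230 0.40:228 0.42:225 0.45:221 0.47:220 0.50:220 0.52:219 0.55:219 0.57:- 0.60:- 0.62:- 0.65:- 0.67:- 0.70:- 0.72:- 0.75:- 0.77:- 0.80:- 0.82:- 0.85:- 0.87:- 0.90:- 0.92:-
[-0.03416721  0.0503475  -0.0494063 ]
time: 14.45
position: [0.5636, -0.2879, 0.2671]
tool_rot: [0.751, 0.66, 0.001, 0.004]
ft_force: [0.1, 0.6, 0.2]
grip_width: 0.0119
grip_force: 22.0
[ 0.56362452 -0.28792889  0.2671013 ] [-6.48513616e-01  5.12529624e-01  1.39192532e+00 -1.63493709e-04
  1.22996478e+00 -5.19322823e-01] [[ 0.12878846  0.99165614  0.00562358]
 [ 0.99166521 -0.12876437 -0.00445523]
 [-0.00369394  0.00615049 -0.99997426]]
```

```bash
for i in 1 2 3 4 5; do python3 -m inch '[0.28,-0.08,0,0,0,0, 0.57,-0.17,0,0,0,0, 0.865,-0.257,0,0,0,0]' >/dev/null; done; python3 -m inch '[0.3,-0.08,0,0,0,0, 0.6,-0.17,0,0,0,0, 0.865,-0.257,0,0,0,0, 0.865,-0.257,0,0,0,0, 0.865,-0.257,0,0,0,0, 0.865,-0.257,0,0,0,0]'
python3 -c "
from h import *
o=get_obs();M=R.from_quat(o['tool_rot']).as_matrix();print(o['position'],M.T@(np.array([.4945,.1385,.1025])-o['position'])/.08,M)"
```

```text
time: 16.2
position: [0.4925, 0.1402, 0.2619]
tool_rot: [0.751, 0.66, -0.001, -0.0]
ft_force: [0.0, 1.1, -0.6]
grip_width: 0.0115
grip_force: 22.0
[0.49245404 0.14020594 0.26185164] [-0.01569671  0.03238822  1.99184868] [[ 1.28234375e-01  9.91741279e-01 -2.27599065e-03]
 [ 9.91743291e-01 -1.28236484e-01 -8.05192384e-04]
 [-1.09040756e-03 -2.15394511e-03 -9.99997086e-01]]
```

```bash
python3 -m inch '[-0.01,0.015,0.4,0,0,0, -0.017,0.03,0.8,0,0,0, -0.017,0.03,0.95,0,0,0, -0.017,0.03,0.95,0,0,0]'|grep -E 'pos|ft'; python3 -m inch '[0,0,0.2,0,0,0, 0,0,0.32,0,0,0, 0,0,0.32,0,0,0, 0,0,0.32,0,0,0]'
python3 - <<'E'
from h import *
o=get_obs();pos=o['position'];M=R.from_quat(o['tool_rot']).as_matrix();print(pos)
cal=K('wrist');a=camera('wrist');p=proj('wrist',pos+M@[0,0,.0875])[0];print(p,'hole',proj('wrist',[.4955,.1365,.06]))
save('w9.png',cv2.resize(a[155:255,260:380],None,fx=6,fy=6,interpolation=cv2.INTER_CUBIC))
E
```

```text
position: [0.4931, 0.1374, 0.1834]
ft_force: [0.4, 0.4, 0.3]
time: 16.87
position: [0.4956, 0.1385, 0.1614]
tool_rot: [0.751, 0.66, -0.0, -0.0]
ft_force: [0.1, 0.0, 0.1]
grip_width: 0.0115
grip_force: 22.0
[0.49556377 0.13852167 0.16138364]
[317.96061752 217.97747862] hole [[318.30795021 213.97073862]]
```

View pics/w9.png

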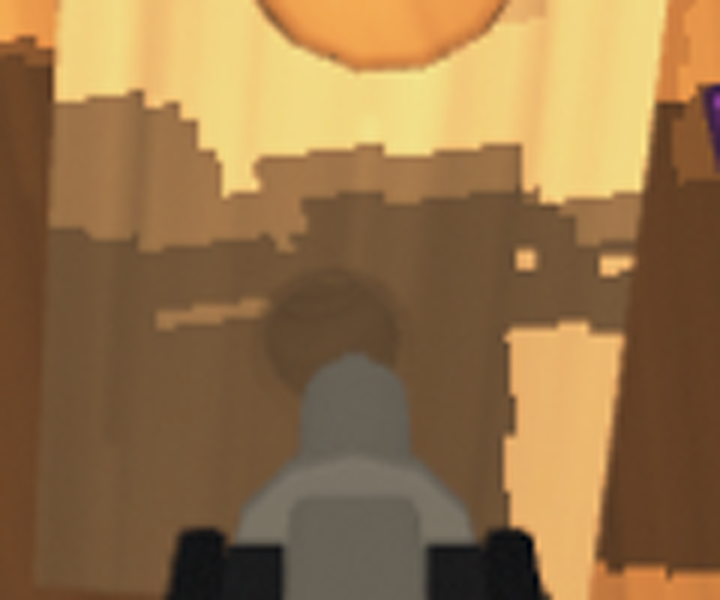

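The crop shows the hole centred at (332,338), with the shank axis at x=355 and the tip's far edge at y=352. The wand must go left and slightly forward.

```bash
python3 - <<'E'
from h import *
o=get_obs();pos=o['position'];M=R.from_quat(o['tool_rot']).as_matrix()
H=ray('wrist',[(332/6+259.6,338/6+154.6)],.06)[0];t=M.T@(H-pos)
e=ray('wrist',[(355/6+259.6,352/6+154.6)],pos[2]-.0875)[0]
print('hole',H,t,'tip edge',M.T@(e-pos))
E
```

```text
hole [0.49335475 0.13915548 0.06      ] [ 9.81901279e-05 -2.71566772e-03  1.01807186e-01] tip edge [3.36467110e-03 9.28596343e-05 8.75005361e-02]
```

```bash
python3 -m inch '[0.01,-0.02,0,0,0,0, 0.02,-0.034,0.02,0,0,0, 0.02,-0.034,0.1,0,0,0, 0.02,-0.034,0.2,0,0,0, 0.02,-0.034,0.25,0,0,0, 0.02,-0.034,0.25,0,0,0]'|grep -E 'pos|ft'; python3 -m inch '[0,0,0.05,0,0,0, 0,0,0.1,0,0,0, 0,0,0.15,0,0,0, 0,0,0.15,0,0,0]'|grep -E 'pos|ft'
```

```text
position: [0.492, 0.1409, 0.1399]
ft_force: [-0.3, -0.4, -0.3]
position: [0.4925, 0.1409, 0.1283]
ft_force: [-0.2, 0.3, -0.2]
```

```bash
python3 -m inch '[0,0,0.1,0,0,0, 0,0,0.2,0,0,0, 0,0,0.28,0,0,0, 0,0,0.28,0,0,0]'|grep -E 'pos|ft'; for i in 1 2 3; do python3 -m inch '[0,0,0.01,0,0,0, 0,0,0.015,0,0,0, 0,0,0.015,0,0,0]'|grep -E 'pos|ft'; done
```

```text
position: [0.4919, 0.1408, 0.1052]
ft_force: [-0.6, -0.0, -1.3]
position: [0.4931, 0.141, 0.1056]
ft_force: [-0.2, -0.3, -1.1]
position: [0.493, 0.141, 0.1045]
ft_force: [-0.6, 0.2, -0.4]
position: [0.4929, 0.1409, 0.1031]
ft_force: [0.1, -0.1, -0.4]
```

```bash
for i in 1 2; do python3 -m inch '[0,0,0.01,0,0,0, 0,0,0.015,0,0,0, 0,0,0.015,0,0,0]'|grep -E 'pos|ft'; done
```

```text
position: [0.493, 0.141, 0.1028]
ft_force: [-1.8, -0.0, 7.1]
position: [0.493, 0.141, 0.1028]
ft_force: [-3.5, 0.0, 16.4]
```

Seated on its flange (TCP 0.1028, as at the grasp). I'll release and retreat.

```bash
python3 -m inch '[0,0,-0.015,0,0,0, 0,0,-0.02,0,0,0, 0,0,-0.02,0,0,0]'|grep -E 'pos|ft'; python3 -m inch '[0,0,0,0,0,0, 0,0,0,0,0,0, 0,0,0,0,0,0, 0,0,0,0,0,0, 0,0,0,0,0,0, 0,0,0,0,0,0]' 45; python3 -m inch '[0,0,-0.2,0,0,0, 0,0,-0.5,0,0,0, 0,0,-0.95,0,0,0, 0,0,-0.95,0,0,0]'; python3 -m inch '[0,0,-0.3,0,0,0, 0,0,-0.7,0,0,0, 0,0,-0.7,0,0,0, 0,0,-0.7,0,0,0]'
python3 - <<'E'
from h import *
cal=K('wrist');a=camera('wrist');b=camera('side')
print(proj('wrist',[[.4935,.139,.124],[.4935,.139,.066]]),proj('side',[[.4935,.139,.124],[.4935,.139,.066]]))
for n in('wrist','side'):
  im=a if n=='wrist' else b
  for r in cut_out(n,'tuner_mid')[:4]: print(n,r['conf'],r['bbox'],im[r['region']].mean(0).round())
save('fin.png',a[140:260,260:380].repeat(5,0).repeat(5,1))
E
```

```text
position: [0.4932, 0.141, 0.1028]
ft_force: [-0.1, 0.5, 6.7]
time: 20.08
position: [0.4928, 0.1409, 0.1022]
tool_rot: [0.751, 0.66, -0.0, -0.0]
ft_force: [0.8, -0.3, 0.0]
grip_width: 0.0417
grip_force: 0.0
time: 20.42
position: [0.4965, 0.1414, 0.1834]
tool_rot: [0.751, 0.66, 0.004, 0.003]
ft_force: [1.4, -0.6, 0.5]
grip_width: 0.0449
grip_force: 0.0
time: 20.75
position: [0.494, 0.1411, 0.2359]
tool_rot: [0.751, 0.66, 0.002, 0.001]
ft_force: [0.9, -0.4, -0.1]
grip_width: 0.0449
grip_force: 0.0
[[320.87911862 209.74986139]
 [320.63320664 189.05969933]] [[337.4993538  249.25323588]
 [336.52248217 268.80906753]]
wrist 0.87 [227.5, 258.9, 313.2, 289.7] [ 47. 132.  56.]
wrist 0.72 [302.4, 172.7, 330.0, 220.7] [128. 120. 105.]
wrist 0.62 [368.1, 151.3, 401.5, 253.4] [153.  78. 157.]
wrist 0.57 [202.7, 250.5, 239.4, 266.1] [33. 54. 94.]
side 0.75 [345.5, 253.6, 388.1, 260.1] [ 59. 124.  65.]
side 0.65 [331.4, 247.9, 344.4, 274.2] [125. 111.  94.]
side 0.6 [380.5, 256.4, 410.3, 267.2] [ 40.  67. 118.]
side 0.52 [392.7, 295.3, 416.6, 317.5] [151. 137. 117.]
```

View pics/fin.png

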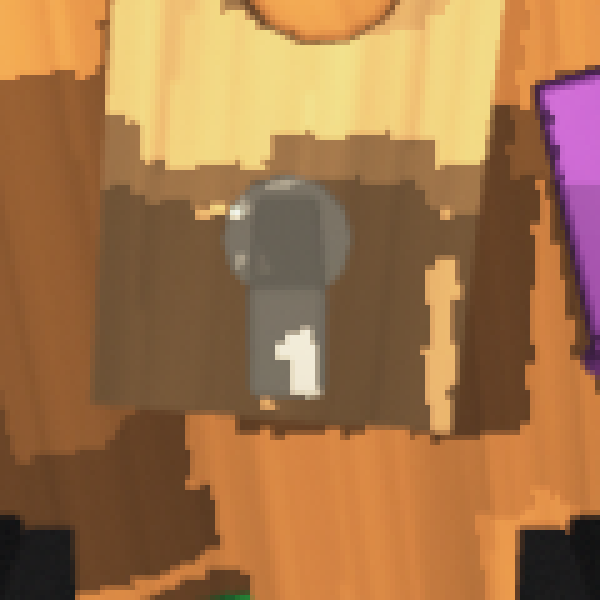

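The wand stands upright on its flange in the hole, released, with its top at (285,340). The gripper is clear of it.

```bash
python3 -c "
from rig import *
print(hand_in())"
```

```text
the job is handed in; nothing more can be done
None
```

The job is handed in at about 21 s (no verdict was returned): the needle reads within about 0.02 rad of the set hand and the wand is back upright and fully down in its original rack hole. The highest contact force I saw at the screw was about 8 N.

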